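# Feed small rings through the gate of a feed board

## Task

With the fingertips, sweep the three small brass rings on the feed board through its narrow gate into the slot behind it, one at a time: the next ring stays clear of the gate until the one before is fully through. Finish with all three lying flat in single file in the slot, fully past the gate. Only push them along the board, never pinch or lift them, and leave the large steel ring on the board, the brass oiler and the grease pot where they are.

Things in the scene. Friction and masses are not known exactly. Their poses are not given: they have to be found in the camera images.
- feed_board: fixed grey metal feed board; its upper face (deck) is 8 mm above the bench. Origin on the bench under the middle of the gate, in the plane of the gate's inner face; +x points through the gate into the slot (roughly to the robot's left), z up. Open deck: x -210 to 0, y -150 to +150 mm, flat, with a 4 mm high lip along the two sides y = +-147 mm only
- gate (a point): middle of the gate at deck level (8 mm above the bench), in the plane of its inner face; axes as feed_board. A dark fence 22 mm high, x -8 to 0, crosses the deck along y; the gate is its only opening, 46 mm wide between two round steel posts 14 mm thick, 25 mm high, centred at x -4, y +-30 mm. A small ring is fully past when its centre is 18 mm beyond this point along +x
- slot_end (a point): middle of the slot's closed end at deck level: near face of the end stop, 125 mm beyond the gate along +x; axes as feed_board. The slot from gate to here is straight, 46 mm wide, its floor level with the deck, open above, walls 22 mm high. Three small rings in file take 108 mm of it; a ring pushed in pushes on those before it
- small_ring_a: turned brass ring lying flat, 36 mm across, 18 mm tall, bore about 14 mm (nothing enters it), 60 to 130 g; origin at the centre of its underside, z up. One of three alike. Starts on the open deck in one of four places (shared with the large ring), 68 to 162 mm before the gate
- small_ring_b: turned brass ring lying flat, 36 mm across, 18 mm tall, bore about 14 mm (nothing enters it), 60 to 130 g; origin at the centre of its underside, z up. One of three alike. Starts on the open deck in one of four places (shared with the large ring), 68 to 162 mm before the gate
- small_ring_c: turned brass ring lying flat, 36 mm across, 18 mm tall, bore about 14 mm (nothing enters it), 60 to 130 g; origin at the centre of its underside, z up. One of three alike. Starts on the open deck in one of four places (shared with the large ring), 68 to 162 mm before the gate
- large_ring: turned steel ring lying flat, 55 mm across, 12 mm tall, too wide for the gate; origin at the centre of its underside. Lies loose on the open deck among the small rings, to be left there
- oiler: slender brass pump oiler with a side spout, 43 x 72 mm at the foot, 125 mm tall, standing loose on the bench to the right of the board; origin at the centre of its underside
- grease_pot: round pot with screw lid, 64 mm across, 62 mm tall, standing loose on the bench between robot and board; origin at the centre of its underside
Things that resemble listed ones, but are neither listed nor needed, are in the scene too. Leave any black or blue look-alike of the small_ring_b alone.

How it is judged (in metres and radians):
On the way, in this order (a step that is already met when the one before it is completed fails the run):
1. a first small ring lies in the slot past the gate while the other two are still before the gate and clear of it ((((x of small_ring_a in the frame of feed_board between 0.016 and 0.115 m and y of small_ring_a in the frame of feed_board between -0.015 and 0.015 m and height (world z) of small_ring_a below 0.012 m) and x of each of small_ring_b, small_ring_c in the frame of feed_board below -0.025 m) or ((x of small_ring_b in the frame of feed_board between 0.016 and 0.115 m and y of small_ring_b in the frame of feed_board between -0.015 and 0.015 m and height (world z) of small_ring_b below 0.012 m) and x of each of small_ring_a, small_ring_c in the frame of feed_board below -0.025 m) or ((x of small_ring_c in the frame of feed_board between 0.016 and 0.115 m and y of small_ring_c in the frame of feed_board between -0.015 and 0.015 m and height (world z) of small_ring_c below 0.012 m) and x of each of small_ring_a, small_ring_b in the frame of feed_board below -0.025 m))), for 0.2 s.
2. a second small ring lies in the slot past the gate while the third is still before the gate and clear of it (((x of small_ring_a in the frame of feed_board below -0.025 m and (x of small_ring_b in the frame of feed_board between 0.016 and 0.115 m and y of small_ring_b in the frame of feed_board between -0.015 and 0.015 m and height (world z) of small_ring_b below 0.012 m) and (x of small_ring_c in the frame of feed_board between 0.016 and 0.115 m and y of small_ring_c in the frame of feed_board between -0.015 and 0.015 m and height (world z) of small_ring_c below 0.012 m)) or (x of small_ring_b in the frame of feed_board below -0.025 m and (x of small_ring_a in the frame of feed_board between 0.016 and 0.115 m and y of small_ring_a in the frame of feed_board between -0.015 and 0.015 m and height (world z) of small_ring_a below 0.012 m) and (x of small_ring_c in the frame of feed_board between 0.016 and 0.115 m and y of small_ring_c in the frame of feed_board between -0.015 and 0.015 m and height (world z) of small_ring_c below 0.012 m)) or (x of small_ring_c in the frame of feed_board below -0.025 m and (x of small_ring_a in the frame of feed_board between 0.016 and 0.115 m and y of small_ring_a in the frame of feed_board between -0.015 and 0.015 m and height (world z) of small_ring_a below 0.012 m) and (x of small_ring_b in the frame of feed_board between 0.016 and 0.115 m and y of small_ring_b in the frame of feed_board between -0.015 and 0.015 m and height (world z) of small_ring_b below 0.012 m)))), for 0.2 s.
3. the third small ring lies in the slot past the gate (x of small_ring_a in the frame of feed_board between 0.016 and 0.115 m and y of small_ring_a in the frame of feed_board between -0.015 and 0.015 m and height (world z) of each of small_ring_a, small_ring_b, small_ring_c below 0.012 m and x of small_ring_b in the frame of feed_board between 0.016 and 0.115 m and y of small_ring_b in the frame of feed_board between -0.015 and 0.015 m and x of small_ring_c in the frame of feed_board between 0.016 and 0.115 m and y of small_ring_c in the frame of feed_board between -0.015 and 0.015 m), for 0.2 s.
At the end, for the whole second after the job is handed in: all three small rings lie flat (within 0.12 rad) and at rest on the floor of the slot, each centre at least 16 mm beyond the gate's inner face and within 15 mm of the slot's middle line (all of step 3 and angle between each of small_ring_a, small_ring_b, small_ring_c's own z axis and vertical below 0.12 rad and linear speed of each of small_ring_a, small_ring_b, small_ring_c below 0.01 m/s); the robot touches nothing.
It fails at once if a small ring is lifted more than 12 mm off the deck or tipped over (height (world z) of any of small_ring_a, small_ring_b, small_ring_c above 0.02 m or angle between any of small_ring_a, small_ring_b, small_ring_c's own z axis and vertical above 0.6 rad).
It fails at once if the large ring is moved by more than 15 mm (distance of large_ring from where it was at the start of the episode above 0.015 m).
It fails at once if the oiler or the grease pot is moved by more than 15 mm (distance of any of oiler, grease_pot from where it was at the start of the episode above 0.015 m).
It also fails if it takes over 64 s, if anything falls off the work surface, if the arm or the gripper's body presses on something with over 40 N, if the wrist force passes 120 N, or if a joint passes its speed limit or range.

## Robot

A 6-joint arm with a two-finger parallel gripper is mounted at the origin on the work surface; the furniture and walls round the work are solid. World frame = base frame: x ahead of the robot, y to its left, z up, the work surface at z = 0. Lengths are in mm, angles in rad, forces in N, time in s.
With the tool pointing down it reaches from about 275 to 850 mm from the base axis. Payload 5.2 kg.
Tool frame: the origin (TCP) lies between the finger pads; the fingertips stand 8 mm ahead of it and the grasp point (between the pads) lies 11 mm behind it; z points along the fingers, y is the direction in which the jaws open and shut (so a half turn about z gives the same grasp; the last joint's range is limited). The gripper opens to 85 mm and grips with 20 to 120 N. Pads are 22 mm wide; open, the fingers measure 114 mm over their backs; the gripper's body (76 mm by 85 mm) begins 54 mm behind the grasp point. The pads swing forward as they close: fully open they stand 13 mm farther back than shut.
Start: joints at [-1.429, 0.259, 1.535, -0, 1.348, -0.203], TCP at [185.926, -517.626, 239.31] pointing down, gripper open.
Joint ranges: [-3.14, 3.14], [-0.91, 2.08], [0.19, 2.58], [-1.22, 4.36], [0.22, 2.71], [-3.12, 3.12]. Speed limits (rad/s): [2.57, 2.57, 3.14, 3.14, 3.14, 3.14].

## Interface

Orientations are given as a 3x3 rotation matrix whose columns are the frame's x, y, z axes.
In Python, from rig import robot gives the robot as it stands. Calls block until the motion is done:
- robot.move_to(position, orientation): joint-space move of the TCP to a pose.
- robot.move_straight(position, rate=150, frame=None, force_limit=None): straight line of the TCP; frame=None keeps the orientation; rate is the mean speed in mm/s. With force_limit (N) it stops when the force on the tool has changed by that much, and returns True; else False.
- robot.movej(angles): joint-space move.
- robot.command_gripper(opening, grip_force=None): finger opening in mm; grip_force is the grip in N (None keeps the last); returns when the fingers have stopped.
- robot.dwell(seconds).
- robot.solve_ik(position, orientation): joint angles nearest the present ones, or None.
- robot.capture(name): name is "side" or "top" or "wrist"; returns a dict with "pixels" (400x640x3 uint8, red, green, blue), "fov_y" (degrees; the focal length in pixels is half the picture's height over the tangent of half this angle, whatever the lens; pixels are square), "cx", "cy" (the principal point, pixels), "dist" ([k1, k2, p1, p2, k3] as OpenCV has them; the pictures are not rectified), "rvec" (rotation vector, rad) and "tvec" (3), from world to camera coordinates, as OpenCV has them. Camera axes: x right, y down, z forward; pixel columns grow to the right and rows downward; lengths in mm; the calibration is good to about 2 mm. A picture is of the moment at which its call begins. There is no depth.
A pose or a line that the arm cannot do raises robot.PlanningError and nothing moves.
- robot.job_done(): hands the job in, once; it reports no verdict.
Readings, each from a call of its own:
- robot.get_time(): time.
- robot.get_q(): joint angles.
- robot.get_dq(): joint speeds.
- robot.get_effort(): joint torques, N m.
- robot.get_tcp_pos(): TCP position.
- robot.get_tool_rot(): TCP orientation.
- robot.get_force(): force on the tool from outside, world axes, zero at the start.
- robot.get_moment(): the same for the moment, N m.
- robot.get_grip_width(): finger opening in mm.
Only numpy, scipy, OpenCV 4.12 (cv2) and the standard library are available. Lean on these libraries where they do the work, as an engineer would, in place of code of your own. Each camera call takes 0.05 s, during which the arm holds its last target. There are 200 camera calls.

## Working session

There is one attempt and no reset: what is moved stays moved. The work goes in short steps, each a Python script; the robot and the scene stay as the last script left them, time stands still between calls to the robot, and variables do not carry over. Pictures are saved under pics/ and viewed, about 8 in all and at most 12, crops included, and the job is handed in when it is done.

```bash
mkdir -p pics; ls; cat > h.py <<'E'
import numpy as np, cv2
from rig import robot
def K(c):
    f=200/np.tan(np.radians(c["fov_y"])/2); return np.array([[f,0,c["cx"]],[0,f,c["cy"]],[0,0,1.]])
def ray(c,uv,z):
    uv=np.array(uv,float).reshape(-1,1,2)
    n=cv2.undistortPoints(uv,K(c),np.array(c["dist"],float)).reshape(-1,2)
    R=cv2.Rodrigues(np.array(c["rvec"],float))[0]; t=np.array(c["tvec"],float).ravel()
    C=-R.T@t; d=np.c_[n,np.ones(len(n))]@R
    return C+d*((z-C[2])/d[:,2])[:,None]
def proj(c,P):
    return cv2.projectPoints(np.array(P,float).reshape(-1,1,3),np.array(c["rvec"],float),np.array(c["tvec"],float),K(c),np.array(c["dist"],float))[0].reshape(-1,2)
def save(c,n): cv2.imwrite(n,c["pixels"][:,:,::-1])
E
python3 - <<'E'
from h import *
import pickle
for n in("top","side"):
    c=robot.capture(n); save(c,f"pics/{n}0.png"); pickle.dump(c,open(f"{n}0.pkl","wb"))
    R=cv2.Rodrigues(np.array(c["rvec"],float))[0]; print(n,-R.T@np.array(c["tvec"]).ravel(),R[2],c["fov_y"],c["dist"])
print(robot.get_time(),robot.get_tool_rot())
E
```

```text
pics
top [463.98597426 -37.7196861  905.51573269] [ 0.07766559 -0.01127901 -0.99691566] 54.54660282235227 [-0.0939016  0.         0.         0.         0.       ]
side [ 428.32747437 -511.48904382  739.62582304] [ 0.12047022  0.547421   -0.82814079] 57.79525151567913 [-0.00051118  0.          0.          0.          0.        ]
0.1 [[ 9.41138076e-01  3.38022277e-01 -2.48542497e-04]
 [ 3.38022207e-01 -9.41136649e-01  1.67188201e-03]
 [ 3.31220910e-04 -1.65748470e-03 -9.99998572e-01]]
```

View pics/top0.png

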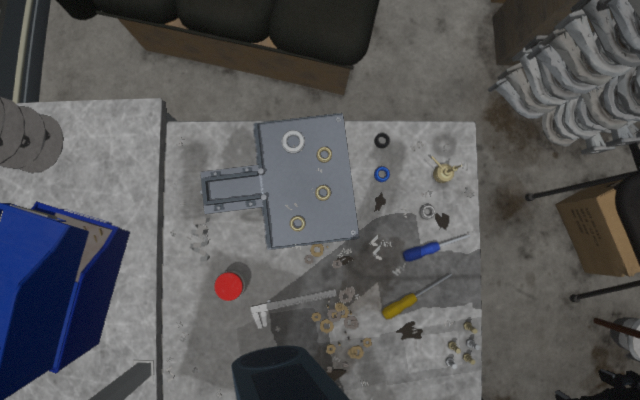

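View pics/side0.png

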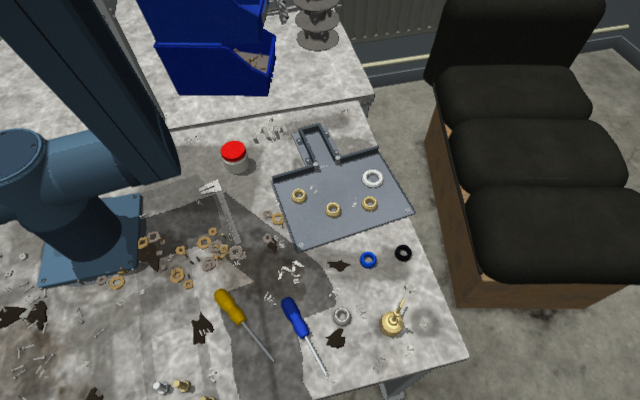

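The top view shows three brass rings on the deck at about (324,154), (322,192) and (297,223), and the large steel ring at (292,141). The gate posts are near (262,171) and (264,198).

Things that could be mistaken for the small rings:
- the blue ring (382,174)
- the black ring (382,140)
- the steel ring (428,211)
- flat brass washers on the bench (316,250), (320,318) and nearby

I choose the three brass rings on the deck and check them in a close crop.

```bash
python3 - <<'E'
from h import *
import pickle
t=pickle.load(open("top0.pkl","rb")); s=pickle.load(open("side0.pkl","rb"))
im=t["pixels"][100:260,190:370]
cv2.imwrite("pics/crop.png",cv2.resize(im,None,fx=4,fy=4,interpolation=cv2.INTER_CUBIC)[:,:,::-1])
for n,c,roi in(("top",t,(255,112,360,250)),("side",s,(270,150,415,240))):
    hsv=cv2.cvtColor(c["pixels"],cv2.COLOR_RGB2HSV)
    m=cv2.inRange(hsv,(12,80,60),(35,255,255)); k=np.zeros_like(m); x0,y0,x1,y1=roi; k[y0:y1,x0:x1]=255; m&=k
    m=cv2.morphologyEx(m,cv2.MORPH_CLOSE,np.ones((3,3)))
    for q in cv2.findContours(m,cv2.RETR_EXTERNAL,cv2.CHAIN_APPROX_NONE)[0]:
        if cv2.contourArea(q)>60:
            (x,y),r=cv2.minEnclosingCircle(q); print(n,(x,y),r,cv2.contourArea(q),ray(c,(x,y),26 if n=="top" else 20)[0].round(1))
E
```

```text
side (277.5438537597656, 218.85964965820312) 6.803072929382324 104.0 [423.5 -63.   20. ]
side (332.7096862792969, 209.93548583984375) 7.3238139152526855 145.0 [554.  -69.5  20. ]
side (369.1850280761719, 203.531494140625) 7.33367919921875 143.0 [642.8 -72.5  20. ]
side (298.5, 196.0) 7.159010887145996 137.5 [483.5 -11.2  20. ]
```

View pics/crop.png

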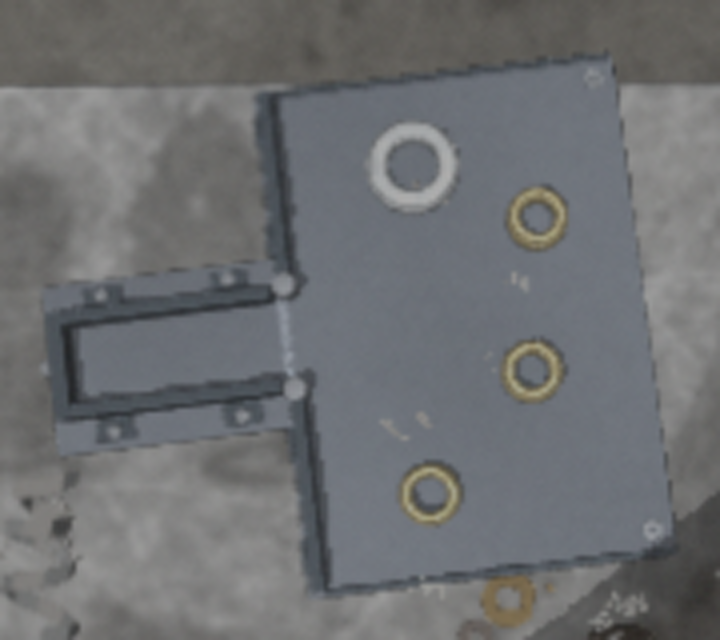

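The crop confirms it: three gold rings with dark bores at (537,218), (533,371) and (431,494). The large steel ring is at (413,167), and the post tops are at (284,285) and (295,388). Next I fit the board frame.

```bash
python3 - <<'E'
from h import *
import pickle
t=pickle.load(open("top0.pkl","rb")); s=pickle.load(open("side0.pkl","rb"))
U=lambda p:[190+(p[0]+.5)/4-.5,100+(p[1]+.5)/4-.5]
for z in(25,33):
    P=ray(t,[U((284,285)),U((295,388))],z); print(z,P.round(1),np.linalg.norm(P[0]-P[1]))
C=ray(t,[U((611,56)),U((675,548))],10); print("right edge",C.round(1),np.linalg.norm(C[0]-C[1]))
P=ray(t,[U((284,285)),U((295,388))],33)
# fit pose from posts and right corners
W=np.r_[P,C][:,:2]; B=np.array([[-4,-30],[-4,30],[-210,-150],[-210,150.]])
wm,bm=W.mean(0),B.mean(0); u,_,v=np.linalg.svd((B-bm).T@(W-wm)); R=(u@v).T; o=wm-R@bm
print("o",o,"R",R,"res",(W-(B@R.T+o)).round(1).tolist())
inv=lambda p:((np.array(p)[:,:2]-o)@R).round(1)
r=ray(t,[U(p) for p in((537,218),(533,371),(431,494))],26); print(r.round(1),inv(r))
print("side",inv([[642.8,-72.5],[554,-69.5],[483.5,-11.2]]))
L=ray(t,[U((413,167))],20); print("large",L,inv(L))
print("slot end", inv(ray(t,[U((75,325)),U((79,400))],8)))
np.savez("board.npz",o=o,R=R)
b=lambda x,y,z:[*(R@[x,y]+o),z]
im=s["pixels"].copy()
for p in [(-4,-30,33),(-4,30,33),(0,0,8),(125,23,8),(125,-23,8),(-210,150,8),(-210,-150,8)]:
    cv2.circle(im,tuple(proj(s,[b(*p)])[0].round().astype(int).tolist()),1,(255,0,0),-1)
cv2.imwrite("pics/s1.png",cv2.resize(im[110:260,210:430],None,fx=3.5,fy=3.5)[:,:,::-1])
E
```

```text
25 [[601.2  75.8  25. ]
 [541.9  69.1  25. ]] 59.66418601081256
33 [[599.9  74.7  33. ]
 [541.2  68.1  33. ]] 59.12210201348204
right edge [[ 740.1 -114.7   10. ]
 [ 449.8 -148.4   10. ]] 292.28142524572166
o [570.2299042   76.19909602] R [[-0.11719394 -0.99310905]
 [ 0.99310905 -0.11719394]] res [[-0.5, -1.0], [0.3, -0.6], [-3.7, 0.1], [3.9, 1.5]]
[[639.4 -69.5  26. ]
 [551.  -66.6  26. ]
 [481.3  -8.4  26. ]] [[-152.8  -51.6]
 [-139.6   35.8]
 [ -73.6   98.2]]
side [[-156.2  -54.6]
 [-142.8   33.2]
 [ -76.6   96.4]]
large [[670.86257358   2.07233948  20.        ]] [[-85.4 -91.3]]
slot end [[122.2 -25.2]
 [124.3  18.9]]
```

View pics/s1.png

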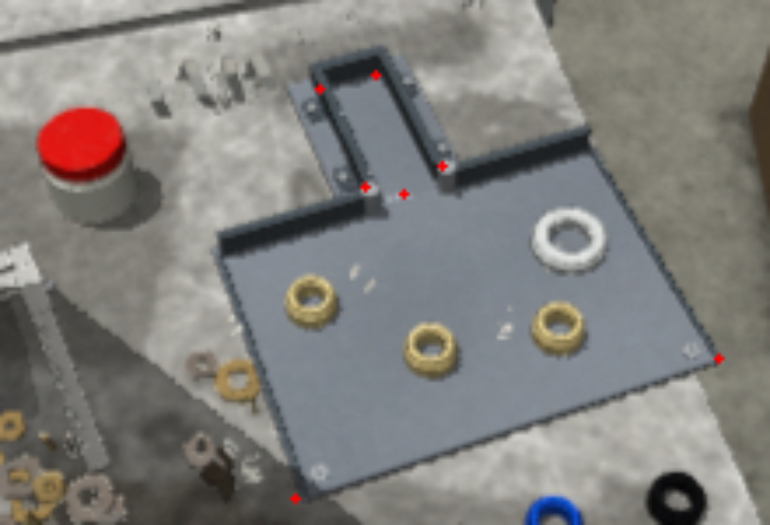

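The side view agrees with the top: posts, slot end and board corners reproject within 1–2 px, and ring positions agree within about 4 mm. Plan:
1. Cradle each ring between slightly open fingertips and push it to a waypoint on the gate axis.
2. Push it straight in along +x.
3. Finish inside the gate with the fingers shut.

I start with the middle ring, B.

```bash
cat >> h.py <<'E'
_b=np.load("board.npz"); Rb=_b["R"]; ob=np.array([570.5,76.])
def w(p,z): return np.array([*(Rb@np.array(p,float)+ob),z])
def bd(P): return (np.array(P)[:,:2]-ob)@Rb
def orient(d,pos):
    """tool down, jaws across board direction d; the choice of half turn nearest now"""
    dw=Rb@(np.array(d)/np.linalg.norm(d)); best=None
    for s in(1,-1):
        y=s*np.array([-dw[1],dw[0],0]); z=np.array([0,0,-1.]); M=np.c_[np.cross(y,z),y,z]
        q=robot.solve_ik(pos,M)
        if q is None: continue
        c=abs(np.array(q)-robot.get_q()).max()+(10 if abs(q[5])>3 else 0)
        if best is None or c<best[0]: best=(c,M)
    return best[1]
ZP=20; HOV=65
def push(p,q,back=26,off=12,rate=70,hov=HOV,gap=22,lim=25):
    """push a ring from board point p to q with the cradle; fingers retract and lift after"""
    p,q=np.array(p,float),np.array(q,float); d=(q-p)/np.linalg.norm(q-p)
    a=p-d*(back+off); P=w(a,hov); M=orient(d,P)
    robot.move_to(P,M)
    if abs(robot.get_grip_width()-gap)>2: robot.command_gripper(gap,20)
    if robot.move_straight(w(a,ZP),rate=120,force_limit=15): print("blocked on descent",robot.get_tcp_pos(),robot.get_force()); return False
    hit=robot.move_straight(w(q-d*back,ZP),rate=rate,force_limit=lim)
    print("push",hit,bd([robot.get_tcp_pos()]).round(1),robot.get_force().round(1) if hasattr(robot.get_force(),'round') else robot.get_force())
    e=bd([robot.get_tcp_pos()])[0]-d*10
    robot.move_straight(w(e,ZP),rate=100); robot.move_straight(w(e,HOV),rate=150)
    return not hit
def rings(n="top"):
    c=robot.capture(n); hsv=cv2.cvtColor(c["pixels"],cv2.COLOR_RGB2HSV)
    m=cv2.inRange(hsv,(12,55,50),(35,255,255)); m=cv2.morphologyEx(m,cv2.MORPH_CLOSE,np.ones((5,5)))
    out=[]
    for k in cv2.findContours(m,cv2.RETR_EXTERNAL,cv2.CHAIN_APPROX_NONE)[0]:
        if cv2.contourArea(k)<50: continue
        (x,y),r=cv2.minEnclosingCircle(k); B=bd(ray(c,(x,y),26 if n=="top" else 20))[0]
        if -210<B[0]<130 and abs(B[1])<145: out.append((*B.round(1).tolist(),round(r,1)))
    return c,out
E
python3 - <<'E'
from h import *
print(rings()[1],rings("side")[1])
p,q=(-140.5,35),(-55,0)
d=np.array(q)-p; d=d/np.linalg.norm(d)
P=w(np.array(p)-d*38,220); robot.move_to(P,orient(d,P)); robot.command_gripper(22,20); print(robot.get_time(),robot.get_q())
push(p,q)
print(robot.get_time())
c,r=rings("side"); print(r); save(c,"pics/s2.png"); c,r=rings(); print(r)
im=np.vstack([cv2.resize(c["pixels"][100:260,190:400],None,fx=2,fy=2)])
im2=cv2.resize(rings("side")[0]["pixels"][90:250,210:420],None,fx=2,fy=2)
cv2.imwrite("pics/m2.png",np.hstack([im,im2])[:,:400*2+20,::-1][:, :800])
E
```

```text
[(-72.9, 98.5, 7.4), (-138.5, 36.1, 7.4), (-152.8, -51.2, 7.5)] [(-142.0, 33.5, 7.7), (-155.7, -54.0, 7.6), (-76.3, 96.5, 7.5)]
2.7917 [-3.92154479e-01  2.75739948e-01  1.56022210e+00  1.71783814e-05
  1.30558907e+00 -1.21045324e-01]
push False [[-79.2  10. ]] [ 0.5  0.5 -0.5]
6.325
[(-155.7, -54.0, 7.6), (-75.7, 96.6, 7.7), (-59.2, 1.0, 7.4)]
[(-72.5, 98.5, 7.5)]
```

View pics/m2.png

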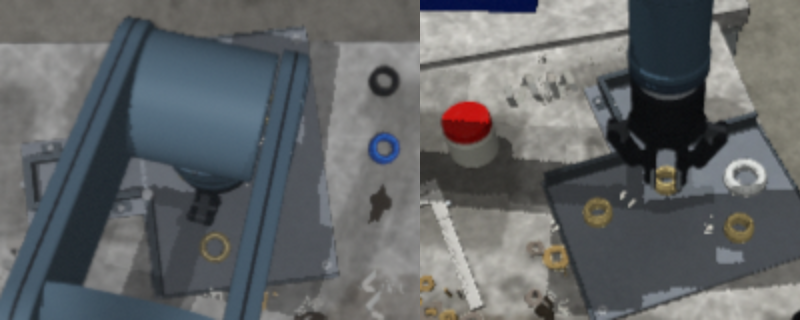

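Ring B sits in front of the gate at about (-57,2), as intended, and the other rings are untouched. Next I push it through.

```bash
cat >> h.py <<'E'
def insert(p,xend=24):
    ok=push(p,(0,0) if abs(p[1])<1e-6 else (0,p[1]),rate=70)
    if not ok: return False
    robot.command_gripper(0,20)
    return final(xend)
def final(xend=24,x0=-48,lim=25):
    P=w((x0,0),HOV); M=orient((1,0),P); robot.move_straight(P,rate=150,frame=M)
    if robot.move_straight(w((x0,0),ZP),rate=120,force_limit=15): print("blocked"); return False
    hit=robot.move_straight(w((xend-29,0),ZP),rate=60,force_limit=lim)
    print("final",hit,bd([robot.get_tcp_pos()]).round(1),robot.get_force())
    e=bd([robot.get_tcp_pos()])[0]
    robot.move_straight(w((e[0]-8,0),ZP),rate=80); robot.move_straight(w((e[0]-8,0),HOV),rate=150)
    return not hit
E
python3 - <<'E'
from h import *
print(insert((-58,0)), robot.get_time())
robot.move_straight(w((-100,0),110),rate=200)
c,r=rings("side"); print(r); save(c,"pics/s3f.png")
cv2.imwrite("pics/s3.png",cv2.resize(c["pixels"][90:250,230:430],None,fx=3.5,fy=3.5)[:,:,::-1]); print(robot.get_time())
E
```

```text
push False [[-26.    0.2]] [-0.1  0.5  0.4]
final False [[-4.9  0.1]] [ 0.36108182 -0.19351743 -0.42039499]
True 12.0
[(-155.7, -54.0, 7.6), (-76.2, 96.8, 7.5)]
12.6917
```

View pics/s3.png

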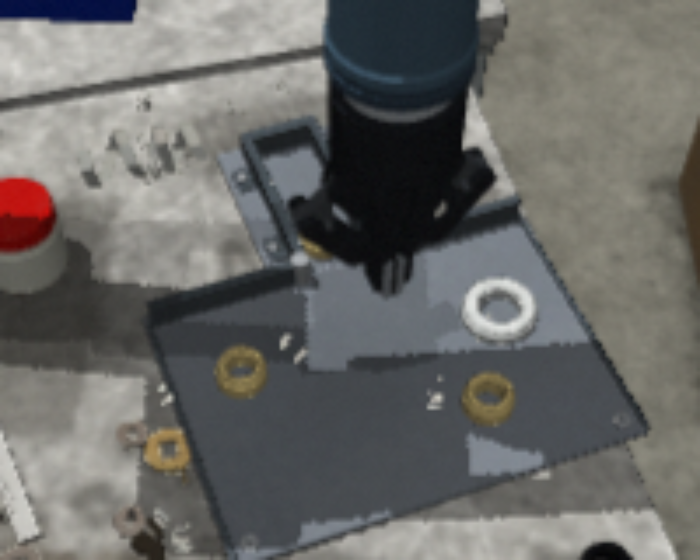

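The ring is in the slot but partly hidden by the gripper. I hover behind ring A, which is the next position anyway, and measure from there.

```bash
python3 - <<'E'
from h import *
p,q=np.array((-154,-52.)),np.array((-55,0.)); d=(q-p)/np.linalg.norm(q-p)
P=w(p-d*38,110); robot.move_to(P,orient(d,P)); robot.command_gripper(22,20)
for n in("side","top"): c,r=rings(n); print(n,r); 
c=robot.capture("side"); cv2.imwrite("pics/s4.png",cv2.resize(c["pixels"][90:250,230:430],None,fx=3.5,fy=3.5)[:,:,::-1]); print(robot.get_time())
E
```

```text
side [(-155.9, -53.9, 7.7), (-76.2, 96.8, 7.5), (21.2, 1.2, 6.9)]
top [(24.3, 3.7, 7.3), (-152.4, -51.2, 7.5)]
13.7917
```

View pics/s4.png

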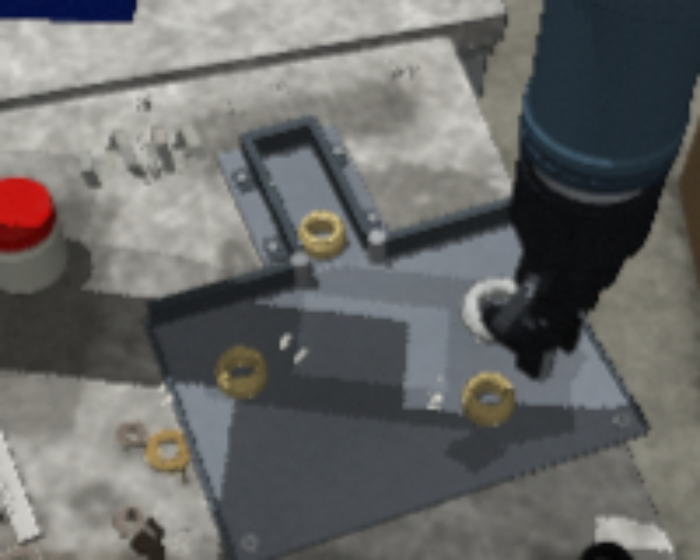

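Ring B is fully through: centre x ≈ 24 from the top and 21 from the side, with the other two well clear. Ring A is next.

```bash
python3 - <<'E'
from h import *
ok=push((-154,-52.),(-57,0.)); r=rings("side")[1]; print(r)
m=[v for v in r if -75<v[0]<-45 and abs(v[1])<12]
if ok and m:
    print(insert((-60,0))); print(robot.get_time())
    # hover behind ring C
    p,q=np.array((-74.,97.5)),np.array((-60,0.)); d=(q-p)/np.linalg.norm(q-p)
    P=w(p-d*32,110); robot.move_straight(w((-60,0),110),rate=200); robot.move_to(P,orient(d,P)); robot.command_gripper(22,20)
    for n in("side","top"): print(n,rings(n)[1])
c=robot.capture("side"); cv2.imwrite("pics/s5.png",cv2.resize(c["pixels"][90:250,230:430],None,fx=3.5,fy=3.5)[:,:,::-1]); print(robot.get_time())
E
```

```text
push False [[-80.  -12.3]] [ 0.6 -1.1  1.5]
[(-75.5, 96.5, 7.7), (-62.0, 0.9, 7.3), (21.2, 1.2, 6.9)]
push False [[-25.9   0.2]] [-0.  -0.   0.1]
final False [[-4.6  0.4]] [-0.69256177  0.01411555  0.64543237]
True
22.8667
side [(-76.2, 96.8, 7.5), (38.5, 0.9, 11.9)]
top [(41.4, 2.7, 14.9)]
25.025
```

View pics/s5.png

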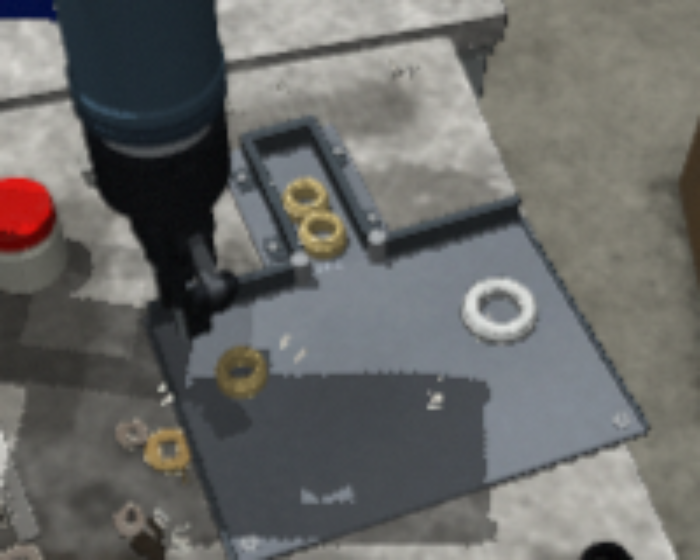

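Two rings are in the slot: the pair's midpoint is x ≈ 41, so about 23 and 59. Ring C is last.

```bash
python3 - <<'E'
from h import *
ok=push((-74.,97.5),(-60,0.),off=6); r=rings("side")[1]; print(r)
m=[v for v in r if -78<v[0]<-45 and abs(v[1])<12]
if ok and m:
    print(insert((m[0][0],0),xend=25)); print(robot.get_time())
    robot.move_straight(w((-60,0),110),rate=200); P=w((-190,-60),140); robot.move_to(P,orient((1,0),P))
    for n in("side","top"): print(n,rings(n)[1])
c=robot.capture("side"); cv2.imwrite("pics/s6.png",cv2.resize(c["pixels"][90:250,230:430],None,fx=3.5,fy=3.5)[:,:,::-1]); print(robot.get_time())
E
```

```text
push False [[-63.7  25.8]] [-1.7  0.6 -0.2]
[(-63.5, 2.0, 7.2)]
push False [[-25.9   0.1]] [0.7 0.  0.6]
final False [[-3.4  0.5]] [ 0.06176428  0.14118552 -0.80290918]
True
34.7083
side [(58.2, -2.0, 17.4)]
top [(61.8, -0.9, 22.1)]
35.9833
```

View pics/s6.png

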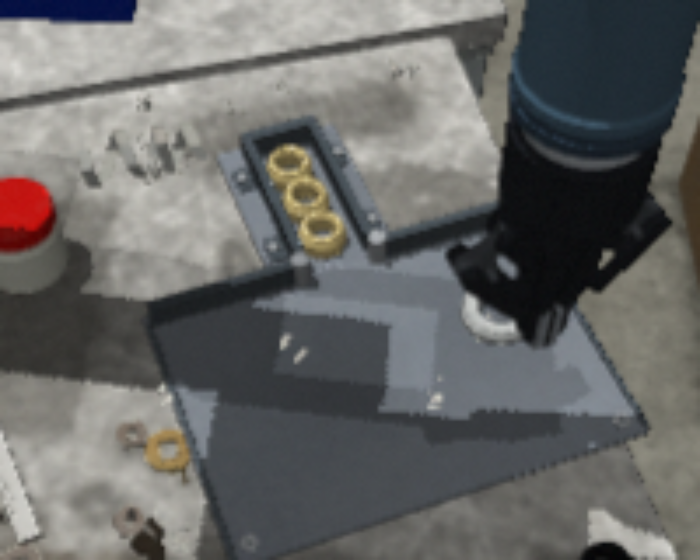

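All three rings lie flat in single file: the file's midpoint is x ≈ 61, so centres are about 25, 61 and 97. The large ring is in place and the arm is clear above the board.

```bash
python3 -c "
from h import *
robot.dwell(0.3); print(rings('top')[1],robot.get_force(),robot.get_time()); robot.job_done()"
```

```text
[(62.0, 0.2, 22.2)] [-0.03799468  0.17888187  0.29104579] 36.3333
the job is handed in; nothing more can be done
```

All three brass rings are in the slot in single file, and I handed the job in at 36.3 s; the rig gives no verdict. I pushed each ring between slightly open fingertips to the front of the gate, then in along the gate axis. The last stretch through the gate was done with the fingers shut, never pinching or lifting.

- **Rings:** the last pictures put the middle of the file 58–62 mm past the gate, so the centres are about 25, 61 and 97 mm in and near the middle line. I worked these centres out from the outline of the three together, not from each ring on its own. They looked flat in the side view.
- **Order:** I confirmed one ring, then two, were past the gate before pushing the next, and the waiting rings were well clear.
- **Forces and other items:** no push reached its force limit, and the tool force was about zero at the end. The large ring and grease pot looked unmoved in the side views. I did not measure either of them, or the oiler, again. The oiler was outside the later crops, but the fingers went nowhere near it.
- **Disagreements:** the top and side views differed by a steady 3 mm or so, within tolerance. In the first board fit, the deck edge came out at 292 mm rather than 300 mm, leaving up to 4 mm error at the corners. The gate and slot agreed within about 3 mm.

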